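# Take the float-ball carrier out of a floor drain

### The job

First undo the three wing bolts on the floor drain, each anticlockwise until it stops, so that their tongues leave the slots; then take the ball carrier by the grip of its bail, turn it a quarter turn anticlockwise in its seat and lift it straight up out of the drain. Keep the carrier level all the while, with the loose ball in the middle of its dish, and finish still holding it up by the bail, level and at rest, about 8 cm or more higher than it sat, for the seat to be looked at. Leave the other things on the bench where they are.

Things in the scene. Friction and masses are not known exactly. Their poses are not given: they have to be found in the camera images.
- drain: cast-iron floor-drain body fixed on the bench, 236 mm across its flange; origin at its underside on its vertical axis, z up. Inside, the ball carrier sits on a ledge 48 mm up, under a steel ring (top 61 mm up, opening 134 mm across) with three 30-degree slots at 90, 210 and 330 degrees anticlockwise from the drain's x; outside each slot a wing bolt (0, 1, 2 in that order) whose steel tongue closes it
- knob0_grip (a point): grip point of wing bolt 0, on its vertical axis: in its upright flat wing, 42 mm long, 12 mm thick, 30 mm tall (top 12 mm above this point, underside 18 mm below). Its x axis runs along the wing and the tongue (towards the drain's axis at joint value 0) and turns with the bolt; 98 mm from the drain's axis, 90 mm above the bench
- knob1_grip (a point): grip point of wing bolt 1, on its vertical axis: in its upright flat wing, 42 mm long, 12 mm thick, 30 mm tall (top 12 mm above this point, underside 18 mm below). Its x axis runs along the wing and the tongue (towards the drain's axis at joint value 0) and turns with the bolt; 98 mm from the drain's axis, 90 mm above the bench
- knob2_grip (a point): grip point of wing bolt 2, on its vertical axis: in its upright flat wing, 42 mm long, 12 mm thick, 30 mm tall (top 12 mm above this point, underside 18 mm below). Its x axis runs along the wing and the tongue (towards the drain's axis at joint value 0) and turns with the bolt; 98 mm from the drain's axis, 90 mm above the bench
- knob0 (a joint): captive brass wing bolt 0 on the drain: joint value 0 with its tongue pointing inwards over the slot (locked), 1.45 at its end stop (free); grows anticlockwise seen from above; it starts between 0 and 0.2, turns stiffly (about 0.1 N m) and stays where it is left
- knob1 (a joint): captive brass wing bolt 1 on the drain: joint value 0 with its tongue pointing inwards over the slot (locked), 1.45 at its end stop (free); grows anticlockwise seen from above; it starts between 0 and 0.2, turns stiffly (about 0.1 N m) and stays where it is left
- knob2 (a joint): captive brass wing bolt 2 on the drain: joint value 0 with its tongue pointing inwards over the slot (locked), 1.45 at its end stop (free); grows anticlockwise seen from above; it starts between 0 and 0.2, turns stiffly (about 0.1 N m) and stays where it is left
- bail_grip (a point): middle of the black grip on the bail (rigid hoop handle) of the loose ball carrier, the place to hold it: the grip is 60 mm long, 14 mm thick, 16 mm tall and lies along this point's x axis; 74 mm above the underside of the carrier's rim, 122 mm above the bench when seated
- carrier: loose aluminium dished plate with bail, 124 mm across, 0.24-0.48 kg; origin on its axis under the rim, 48 mm above the bench when seated; x along the bail. Its lugs (75 mm from the axis) are held under the drain's lip. Locked, its x is within 0.1 rad of the drain's x; turned 90 degrees anticlockwise (8 either way; a stop at 98) the lugs stand in the slots and it lifts out; play 4 mm sideways, 3 mm up
- dish_centre (a point): lowest point of the dish's upper face, on the carrier's axis, 77.7 mm below the grip point; the dish rises outwards from it by 8 degrees all round
- ball_center (a point): centre of the loose black ball, 40 mm in diameter, 45 g, that rests in the middle of the dish, its top 38 mm below the centre of the bail's grip; it rolls off-centre if the dish tips by more than about 8 degrees
- grate: steel drain grate, disc 148 mm across, 6 mm thick, loose, lying to the left of the drain; a bystander
- gasket: black rubber sealing ring, 124 mm across, 8 mm thick, loose, lying to the right of the drain; a bystander
- scraper: scraper 230 mm long, loose, lying on the bench between robot and drain, left; a bystander
- spanner: steel spanner 180 mm long, loose, lying on the bench between robot and drain, right; a bystander
- tube: short brass tube with a collar, 75 mm long, loose, lying behind the drain, right; a bystander
Not all that is in view belongs to the job. Leave any pink or red look-alike of the carrier alone.

How it is judged:
On the way, in this order (a step that is already met when the one before it is completed fails the run):
1. all three wing bolts turned to their end stops (value of joint each of knob0, knob1, knob2 above 1.3 rad), for 0.2 s.
2. the carrier turned a quarter turn while still in its seat (angle between the x axis of carrier and the x axis of drain, either way round above 1.38 rad and z of carrier in the frame of drain below 0.058 m), for 0.05 s.
At the end, for the whole second after the job is handed in: all three wing bolts are within 0.15 rad of their end stops; the robot still holds the carrier, at least 60 mm above its seat, touching nothing of the drain, level within 0.08 rad and at rest, and the ball lies still in the dish within 10 mm of its centre (all of step 1 and z of carrier in the frame of drain above 0.108 m and angle between carrier's own z axis and vertical below 0.08 rad and horizontal distance between ball_center and dish_centre below 0.01 m and z of ball_center in the frame of carrier between 0.005 and 0.025 m and contact force between the fingers and carrier above 1 N and contact force between carrier and drain below 0.05 N and linear speed of carrier below 0.02 m/s and linear speed of ball below 0.03 m/s); the arm keeps its last pose, push and grip.
It fails at once if the ball strays more than 20 mm from the middle of the dish (horizontal distance between ball_center and dish_centre above 0.02 m).
It fails at once if the carrier tips by more than 0.15 rad (angle between carrier's own z axis and vertical above 0.15 rad).
It fails at once if another thing on the bench is moved by more than 30 mm (distance of any of grate, gasket, scraper, spanner, tube from where it was at the start of the episode above 0.03 m).
It also fails if it takes over 72 s, if anything falls off the work surface, if the arm or the gripper's body presses on something with over 40 N, if the wrist force passes 120 N, or if a joint passes its speed limit or range.

### The arm

A 6-joint arm with a two-finger parallel gripper is mounted at the origin on the work surface. World frame = base frame: x ahead of the robot, y to its left, z up, the work surface at z = 0. Lengths are in m, angles in rad, forces in N, time in s.
With the tool pointing down it reaches from about 0.3 to 0.775 m from the base axis. Payload 14.6 kg.
Tool frame: the origin (TCP) lies at the very end of the fingers, on their centre line; the grasp point (between the pads) lies 19 mm behind it; z points along the fingers, y is the line along which they close (so a half turn about z gives the same grasp; the last joint's range is limited). The gripper opens to 94 mm and grips with 3 to 60 N. Pads are 16 mm wide; open, the fingers measure 119 mm over their backs; the gripper's body (75 mm by 177 mm) begins 78 mm behind the grasp point.
Start: joints at [1.111, 0.3, 1.521, -0, 1.321, -0.067], TCP at [0.211, 0.508, 0.205] pointing down, gripper open.
Joint ranges: [-3.03, 3.03], [-0.79, 2.21], [0.23, 2.52], [-1.04, 4.18], [0, 3.07], [-2.55, 2.55]. Speed limits (rad/s): [2.22, 2.22, 2.57, 3.14, 3.14, 3.14].

### API

Orientations are given as a unit quaternion [w, x, y, z].
In Python, from bench import ctrl, cams, boxes_of gives the robot as it stands.
- The arm moves only by the shell command python3 -m crank 'ROWS' [FORCE]. ROWS is text: rows parted by semicolons, each of 5 numbers parted by spaces: the opening in per cent of the stroke, from 0 (shut) to 100 (fully open), then the shift along the world's x, y, z in cm, then the turn about the world's z in rad. In form: jaw x y z turn; .... A call has 1 to 20 rows; each row shifts and turns the commanded pose from where the row before left it; what a row does not reach is not made up. A row lasts 1/12 s, in which the tool goes at most 41.7 mm and 7.16 degrees, less where a joint would pass 70% of its speed; a pose out of reach is approached as far as the arm can. A call with a gripper value outside its range is refused whole. The fingers move at their own pace and stop on an object; FORCE is the grip in N (left out, the last holds). Time passes only in rows, so rows that do not move let the fingers close. It gives the time, the measured TCP pose, the force, the opening and the grip force at its end, in the units of the state.
- ctrl.sense(): the state, without advancing time (a new reading comes with each control period).
- cams.capture(name): name is "scene" or "side" or "wrist"; returns (picture, depth): 400x640x3 uint8, red, green, blue; 400x640 float32, m along the optical axis (not along the pixel's ray), 0 where there is no reading.
- cams.camera_params(name): a dict with "K" (3x3 intrinsics, pixels), "extrinsics" (4x4, takes a point from world to camera coordinates). Camera axes: x right, y down, z forward; pixel columns grow to the right and rows downward; lengths in m; the calibration is good to about 2 mm. A picture is of the moment at which its call begins: read the wrist's pose just before it. camera_params takes no time and is no camera call; for the wrist camera it gives the pose at the moment of the call.
- ctrl.hand_in(): hands the job in; it is judged then, once.
Trained networks look in the newest picture that a camera, given by its name, has taken for a name from the list of things; names that differ only in an ending like _2 or _b are one class to them, and where a whole thing is asked for, a point or a joint stands for the part that bears it (a point fixed in the world has none). Each returns a list of dicts, best first, with "score" (0 to 1); they miss things now and then, are a little off and sometimes report something else, mostly with a low value. They report only what shows in the picture. A call takes as long as a camera call. They do not tell look-alikes from the thing itself.
- boxes_of(name, camera): "point" ([column, row] in pixels, amid what is visible of it).
The state is a dict: "t": time; "q": joint angles; "joint_velocities": joint speeds; "tau": joint torques, N m; "position": TCP position; "eef_rot": TCP orientation; "force": force on the tool from outside, world axes, zero at the start; "torque": the same for the moment, N m; "gripper_width": finger opening in m; "gripper_force": force on a finger pad.
Only numpy, scipy, OpenCV 4.12 (cv2) and the standard library are available. Lean on these libraries where they do the work, as an engineer would, in place of code of your own. Each camera call takes 0.05 s, during which the arm holds its last target. There are 200 camera calls.

## Working session

There is one attempt and no reset: what is moved stays moved. The work goes in short steps, Python scripts to look and compute and a shell command to move; the robot and the scene stay as the last step left them, time stands still between calls to the robot, and variables do not carry over. Pictures are saved under pics/ and viewed, at most 10 in all, crops included, and the job is handed in when it is done.

```bash
ls; mkdir -p pics
cat > h.py <<'E'
import numpy as np, cv2
from bench import ctrl, cams, boxes_of
def cap(n, f=None):
    p=cams.camera_params(n); im,d=cams.capture(n)
    if f: cv2.imwrite('pics/'+f, im[:,:,::-1])
    return im,d,np.array(p['K']),np.array(p['extrinsics'])
def cloud(d,K,E):
    v,u=np.mgrid[:d.shape[0],:d.shape[1]]
    P=np.stack([(u-K[0,2])/K[0,0]*d,(v-K[1,2])/K[1,1]*d,d],-1)
    W=(P-E[:3,3])@E[:3,:3]; W[d==0]=np.nan
    return W
E
python3 - <<'E'
from h import *
print(ctrl.sense())
for n in ['scene','side']:
    im,d,K,E=cap(n,n+'0.png'); W=cloud(d,K,E)
    for t in ['drain','knob0_grip','bail_grip','ball_center','carrier','scraper','spanner','tube']:
        for r in boxes_of(t,n)[:4]:
            u,v=map(int,r['point']); print(n,t,round(r['score'],2),u,v,W[v,u].round(3))
E
```

```text
pics
{'t': 0.0, 'q': array([ 1.11139868e+00,  3.00472311e-01,  1.52159540e+00, -6.88703960e-06,
        1.32069110e+00, -6.66124679e-02]), 'joint_velocities': array([ 1.47399540e-03,  3.42792559e-04, -1.37312715e-04, -1.57830788e-05,
       -1.24344633e-03, -5.72795912e-04]), 'tau': array([-9.87253079e-04, -5.31811702e+01, -3.52736807e+01,  7.07417889e-02,
        2.43889284e-02, -8.96769575e-05]), 'position': array([0.21041173, 0.50787139, 0.20487961]), 'eef_rot': array([-1.48369148e-04,  1.95131674e-01,  9.80776881e-01, -5.63893867e-04]), 'force': array([ 0.28461109,  0.24896317, -0.10372663]), 'torque': array([0.01104586, 0.04387093, 0.01893878]), 'gripper_force': 0.0, 'gripper_width': 0.09407415150189942}
scene drain 0.75 317 272 [ 0.636 -0.035  0.05 ]
scene drain 0.4 290 266 [ 0.615 -0.095  0.102]
scene knob0_grip 0.62 359 252 [0.662 0.066 0.095]
scene bail_grip 0.94 422 138 [0.381 0.492 0.009]
scene bail_grip 0.82 319 248 [ 0.621 -0.021  0.128]
scene bail_grip 0.67 350 123 [0.209 0.338 0.005]
scene bail_grip 0.6 144 209 [ 0.202 -0.334  0.005]
scene ball_center 0.5 323 249 [0.60
[... 365 characters left out ...]
 0.16 356 253 [0.658 0.061 0.088]
side drain 0.56 356 235 [ 0.574 -0.056  0.059]
side drain 0.3 350 220 [0.573 0.011 0.044]
side bail_grip 0.83 229 172 [0.21  0.327 0.004]
side bail_grip 0.7 233 361 [ 0.201 -0.323  0.004]
side bail_grip 0.69 352 219 [ 0.573 -0.006  0.071]
side bail_grip 0.46 326 212 [0.5   0.023 0.085]
side ball_center 0.46 359 218 [ 0.592 -0.014  0.082]
side carrier 0.96 224 169 [0.194 0.341 0.007]
side carrier 0.73 349 219 [0.57  0.011 0.049]
side carrier 0.7 234 363 [ 0.203 -0.328  0.004]
side carrier 0.68 275 136 [0.392 0.487 0.006]
side scraper 0.96 283 180 [0.394 0.245 0.011]
side spanner 0.94 301 312 [ 0.382 -0.233  0.007]
side tube 0.52 424 291 [ 0.72  -0.241  0.017]
```

Run:
```python
import cv2,numpy as np
a=cv2.imread('pics/scene0.png')[160:340,220:440];b=cv2.imread('pics/side0.png')[140:300,260:460]
a=cv2.resize(a,(400*1,327));b=cv2.resize(b,(400,320))
c=np.zeros((327,800,3),np.uint8);c[:,:400]=a;c[:320,400:]=b
cv2.imwrite('pics/ab.png',c)
```

```text
(no output)
```

View pics/ab.png

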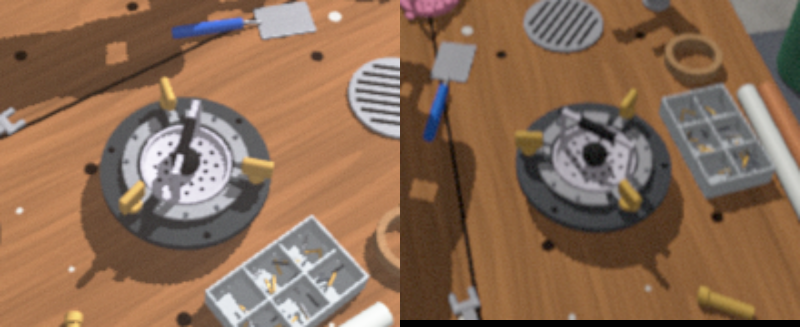

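Run:
```python
from h import *
p=cams.camera_params('wrist');print(p)
from scipy.spatial.transform import Rotation as R
s=ctrl.sense();q=s['eef_rot'];Rm=R.from_quat(q[[1,2,3,0]]).as_matrix();print(Rm.round(3))
E=np.array(p['extrinsics']); print('cam in tool',Rm.T@(-E[:3,:3].T@E[:3,3]-s['position']))
print(Rm.T@E[:3,:3].T)
for n in ['scene','side']:
    im,d,K,E=cap(n); W=cloud(d,K,E)
    m=(abs(W[...,0]-.58)<.18)&(abs(W[...,1]+.015)<.18)&(W[...,2]>.085)
    P=W[m]; print(n,len(P))
    # clusters in xy
    k,l=cv2.connectedComponents(m.astype(np.uint8))
    for i in range(1,k):
        Q=W[l==i]
        if len(Q)>8: print(len(Q),Q.mean(0).round(3),Q.min(0).round(3),Q.max(0).round(3))
```

```text
{'K': array([[285.72676859,   0.        , 319.39889142],
       [  0.        , 285.72676859, 199.02690695],
       [  0.        ,   0.        ,   1.        ]]), 'extrinsics': array([[ 3.83355516e-01,  9.23600608e-01, -6.82164882e-04,
        -5.50515390e-01],
       [ 8.99024518e-01, -3.72985355e-01,  2.29427200e-01,
        -2.39781413e-02],
       [ 2.11644664e-01, -8.85654657e-02, -9.73325585e-01,
         3.89016832e-01],
       [ 0.00000000e+00,  0.00000000e+00,  0.00000000e+00,
         1.00000000e+00]])}
[[-0.924  0.383 -0.   ]
 [ 0.383  0.924  0.   ]
 [ 0.     0.    -1.   ]]
cam in tool [ 0.06557381  0.00082835 -0.17832235]
[[-6.09612299e-04 -9.73322697e-01 -2.29439658e-01]
 [ 9.99999573e-01 -4.33988789e-04 -8.15904720e-04]
 [ 6.94564343e-04 -2.29440057e-01  9.73322546e-01]]
scene 630
85 [0.5   0.028 0.099] [0.477 0.02  0.087] [0.518 0.037 0.107]
295 [ 0.598 -0.002  0.122] [ 0.546 -0.042  0.086] [0.638 0.049 0.134]
127 [0.662 0.07  0.097] [0.646 0.054 0.085] [0.678 0.088 0.106]
123 [ 0.617 -0.093  0.098] [ 0.606 -0.112  0.085] [ 0.628 -0.072  0.107]
side 491
61 [0.658 0.066 0.098] [0.644 0.051 0.086] [0.676 0.085 0.105]
242 [ 0.59  -0.     0.122] [ 0.545 -0.043  0.086] [0.636 0.047 0.133]
94 [0.495 0.026 0.097] [0.475 0.018 0.085] [0.516 0.036 0.105]
88 [ 0.612 -0.096  0.098] [ 0.603 -0.113  0.085] [ 0.625 -0.075  0.105]
```

Scene crop: the drain with its three yellow wings at crop (167,93), (257,168), (132,198) and the bail running across the pierced dish with the black ball under it; the drain centre is about (0.591, 0.0). I move above it for a wrist view.

```bash
python3 -m crank '60 2.4 -3.2 0.5 -0.12;60 2.4 -3.2 0.5 -0.12;60 2.4 -3.2 0.5 -0.12;60 2.4 -3.2 0.5 -0.12;60 2.4 -3.2 0.5 -0.12;60 2.4 -3.2 0.5 -0.12;60 2.4 -3.2 0.5 -0.12;60 2.4 -3.2 0.5 -0.12;60 2.4 -3.2 0.5 -0.12;60 2.4 -3.2 0.5 -0.12;60 2.4 -3.2 0.5 -0.12;60 2.4 -3.2 0.5 -0.12;60 2.4 -3.2 0.5 -0.12;60 2.4 -3.2 0.5 -0.12;60 2.4 -3.2 0.5 -0.12;60 2.4 -3.2 0.5 -0.12;60 0 0 0 0;60 0 0 0 0;60 0 0 0 0' 20
python3 - <<'E'
from h import *
im,d,K,E=cap('wrist','w0.png'); W=cloud(d,K,E); np.save('w0.npy',W)
m=(np.hypot(W[...,0]-.591,W[...,1])<.14)&(W[...,2]>.08)
k,l=cv2.connectedComponents(m.astype(np.uint8))
for i in range(1,k):
    Q=W[l==i]
    if len(Q)>30:
        h=Q[:,2].max(); T=Q[Q[:,2]>np.percentile(Q[:,2],90)-.006]
        (c,s,a)=cv2.minAreaRect(T[:,:2].astype(np.float32)*1000); w,v=np.linalg.eigh(np.cov(T[:,:2].T))
        print(len(Q),T.mean(0).round(4),np.round(c,1),np.round(s,1),'axis',np.degrees(np.arctan2(v[1,1],v[0,1])).round(1),h.round(3))
s=ctrl.sense();print(s['position'],s['q'])
E
```

```text
t: 2.58
position: [0.5942, -0.0036, 0.2851]
eef_rot: [-0.0, 0.915, 0.403, -0.0]
force: [0.5, -0.4, 0.5]
gripper_width: 0.0561
gripper_force: 0.0
349 [0.6619 0.0716 0.1009] [661.9  71.6] [40.7 11.1] axis 47.0 0.104
1161 [0.5924 0.0042 0.128 ] [592.5   3.5] [ 14.4 115.7] axis 135.2 0.131
328 [0.499  0.0304 0.1007] [498.1  30.2] [12.  40.6] axis 166.6 0.104
76942 [0.6107 0.0141 0.4184] [612.9  16.5] [ 11.3 125.6] axis 137.5 0.422
[ 0.59408359 -0.00306631  0.28541867] [-6.68564749e-02  3.56500783e-01  1.26308116e+00  1.08381409e-04
  1.52221916e+00  6.73210020e-01]
```

View pics/w0.png

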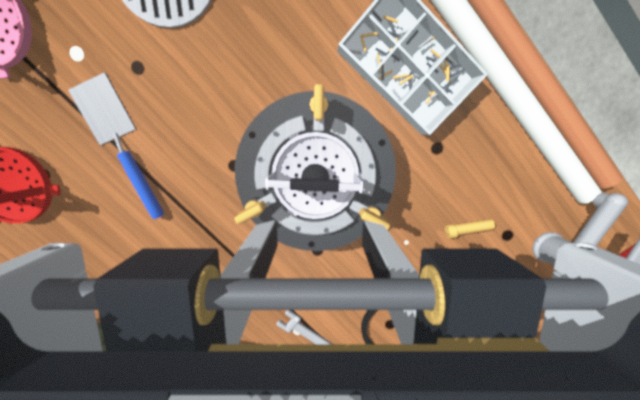

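The wrist picture shows wings at (318,100) = bolt 0, and (247,212), (374,217) partly behind a finger; bail level at (318,184). Centre (0.592, 0.0035), drain x at -45.7°. Now the left-hand bolt (1) at (0.4985, 0.0303), wing axis 166.6°.

```bash
python3 -m crank '40 -1.06 0.37 0 -0.118;40 -1.06 0.37 0 -0.118;40 -1.06 0.37 0 -0.118;40 -1.06 0.37 0 -0.118;40 -1.06 0.37 0 -0.118;40 -1.06 0.37 0 -0.118;40 -1.06 0.37 0 -0.118;40 -1.06 0.37 0 -0.118;40 -1.06 0.37 0 -0.118;40 0 0 -3.5 0;40 0 0 -3.5 0;40 0 0 -3.5 0;40 0 0 -3.5 0;40 0 0 -3 0;40 0 0 -1.5 0;40 0 0 0 0;40 0 0 0 0'
python3 - <<'E'
from h import *
s=ctrl.sense();print(s['position'],np.degrees(s['q'][0]-s['q'][5]),s['force'],s['torque'])
E
```

```text
t: 4.05
position: [0.4988, 0.0302, 0.1009]
eef_rot: [-0.0, 0.993, -0.115, -0.0]
force: [0.3, -0.3, 0.1]
gripper_width: 0.0378
gripper_force: 0.0
[0.49878119 0.03020266 0.10090324] -103.2524930182467 [ 0.32277221 -0.30963648  0.05080448] [ 0.04019531  0.09021343 -0.00199361]
```

```bash
python3 -m crank '40 0 0 -1.3 0;40 0 0 -1.3 0;40 0 0 0 0;0 0 0 0 0;0 0 0 0 0;0 0 0 0 0;0 0 0 0 0;0 0 0 0 0;0 0 0 0 0' 25
```

```text
t: 4.8
position: [0.4996, 0.0297, 0.0753]
eef_rot: [-0.0, 0.993, -0.116, 0.001]
force: [-1.3, 3.5, 6.5]
gripper_width: 0.0118
gripper_force: 25.0
```

```bash
python3 -m crank '0 0 0 0 0.115;0 0 0 0 0.115;0 0 0 0 0.115;0 0 0 0 0.115;0 0 0 0 0.115;0 0 0 0 0.115;0 0 0 0 0.115;0 0 0 0 0.115;0 0 0 0 0.115;0 0 0 0 0.115;0 0 0 0 0.115;0 0 0 0 0.1;0 0 0 0 0.05;0 0 0 0 0;0 0 0 0 0'
python3 - <<'E'
from h import *
s=ctrl.sense();print(s['position'],np.degrees(s['q'][0]-s['q'][5]),s['force'],s['torque'])
E
```

```text
t: 6.05
position: [0.4982, 0.0323, 0.0752]
eef_rot: [-0.003, 0.83, 0.557, 0.0]
force: [-11.8, 25.5, 15.1]
gripper_width: 0.012
gripper_force: 25.0
[0.49815715 0.03232703 0.07520906] -22.095399389173235 [-11.82114202  25.5310879   15.13467698] [ 4.80381846  2.31806033 -0.26066098]
```

```bash
python3 -m crank '30 0 0 0 0;30 0 0 0 0;30 0 0 0 0;30 0 0 3 0;30 0 0 3 0;40 0 0 3 0;40 3.26 0.82 0 -0.073;40 3.26 0.82 0 -0.073;40 3.26 0.82 0 -0.073;40 3.26 0.82 0 -0.073;40 3.26 0.82 0 -0.073;40 0 0 0 0;40 0 0 0 0'
python3 - <<'E'
from h import *
s=ctrl.sense();print(s['position'],np.degrees(s['q'][0]-s['q'][5]),s['force'],s['torque'])
im,d,K,E=cap('scene'); W=cloud(d,K,E)
m=(np.hypot(W[...,0]-.4985,W[...,1]-.03)<.035)&(W[...,2]>.086)&(W[...,2]<.115)
T=W[m];w,v=np.linalg.eigh(np.cov(T[:,:2].T));print(len(T),T.mean(0),'axis',np.degrees(np.arctan2(v[1,1],v[0,1])).round(1))
E
```

```text
t: 7.13
position: [0.6625, 0.0703, 0.1627]
eef_rot: [-0.0, 0.918, 0.397, -0.001]
force: [-0.8, -0.5, 0.4]
gripper_width: 0.0378
gripper_force: 0.0
[0.6624664  0.07031148 0.16267304] -43.18098841776638 [-0.75512861 -0.51592673  0.39460477] [-0.02675013  0.12235428  0.02647821]
115 [0.49876692 0.02872209 0.09730998] axis 66.4
```

```bash
python3 -m crank '40 0 0.1 -2.9 0;40 0 0 -2.9 0;40 0 0 -2 0;40 0 0 -0.95 0;40 0 0 0 0;0 0 0 0 0;0 0 0 0 0;0 0 0 0 0;0 0 0 0 0;0 0 0 0 0;0 0 0 0 0' 25
```

```text
t: 8.1
position: [0.6619, 0.0721, 0.0782]
eef_rot: [-0.0, 0.918, 0.397, 0.0]
force: [-6.8, 2.7, 8.3]
gripper_width: 0.0119
gripper_force: 25.0
```

```bash
python3 -m crank '0 0 0 0 0.115;0 0 0 0 0.115;0 0 0 0 0.115;0 0 0 0 0.115;0 0 0 0 0.115;0 0 0 0 0.115;0 0 0 0 0.115;0 0 0 0 0.115;0 0 0 0 0.115;0 0 0 0 0.115;0 0 0 0 0.115;0 0 0 0 0.1;0 0 0 0 0.05;0 0 0 0 0;0 0 0 0 0'
python3 - <<'E'
from h import *
s=ctrl.sense();print(s['position'],np.degrees(s['q'][0]-s['q'][5]),s['force'],s['torque'])
E
```

```text
t: 9.35
position: [0.6617, 0.072, 0.0782]
eef_rot: [-0.001, 0.439, 0.898, 0.0]
force: [-8.9, 3.9, 9.1]
gripper_width: 0.0118
gripper_force: 25.0
[0.66166379 0.07203761 0.07820871] 37.91821838184487 [-8.88254392  3.91594252  9.07400151] [ 0.61054104  1.7962756  -0.22555229]
```

```bash
python3 -m crank '30 0 0 0 0;30 0 0 0 0;30 0 0 0 0;30 0 0 3 0;30 0 0 3 0;40 0 0 3 0;40 -0.92 -3.26 0 -0.073;40 -0.92 -3.26 0 -0.073;40 -0.92 -3.26 0 -0.073;40 -0.92 -3.26 0 -0.073;40 -0.92 -3.26 0 -0.073;40 0 0 0 0;40 0 0 0 0'
python3 - <<'E'
from h import *
s=ctrl.sense();print(s['position'],np.degrees(s['q'][0]-s['q'][5]),s['force'],s['torque'])
for n in ['scene','side']:
  im,d,K,E=cap(n); W=cloud(d,K,E)
  for x,y in [(.662,.0717),(.6162,-.0915)]:
    m=(np.hypot(W[...,0]-x,W[...,1]-y)<.032)&(W[...,2]>.086)&(W[...,2]<.115)
    T=W[m]
    if len(T)>10: w,v=np.linalg.eigh(np.cov(T[:,:2].T));print(n,len(T),T.mean(0),'axis',np.degrees(np.arctan2(v[1,1],v[0,1])).round(1))
E
```

```text
t: 10.43
position: [0.6159, -0.0931, 0.1671]
eef_rot: [0.0, 0.596, 0.803, 0.0]
force: [0.1, 0.3, 0.3]
gripper_width: 0.0376
gripper_force: 0.0
[ 0.61587718 -0.09310614  0.1671282 ] 16.82910854582227 [0.12763253 0.31742718 0.31121639] [-0.07545464  0.0312712   0.02250818]
scene 92 [0.66316154 0.06988954 0.09928441] axis 126.9
scene 120 [ 0.61733125 -0.09318961  0.09838449] axis 108.3
side 86 [ 0.61249266 -0.09565461  0.09794201] axis 110.5
```

```bash
python3 -m crank '40 0 0.1 -3 0.03;40 0 0 -3 0;40 0 0 -2 0;40 0 0 -1.1 0;40 0 0 0 0;0 0 0 0 0;0 0 0 0 0;0 0 0 0 0;0 0 0 0 0;0 0 0 0 0;0 0 0 0 0' 25
```

```text
t: 11.45
position: [0.6154, -0.0911, 0.0772]
eef_rot: [-0.0, 0.583, 0.812, -0.001]
force: [-11.7, -2.8, 9.6]
gripper_width: 0.0118
gripper_force: 25.0
```

```bash
python3 -m crank '0 0 0 0 0.115;0 0 0 0 0.115;0 0 0 0 0.115;0 0 0 0 0.115;0 0 0 0 0.115;0 0 0 0 0.115;0 0 0 0 0.115;0 0 0 0 0.115;0 0 0 0 0.115;0 0 0 0 0.115;0 0 0 0 0.115;0 0 0 0 0.09;0 0 0 0 0.03;0 0 0 0 0;0 0 0 0 0'
python3 - <<'E'
from h import *
s=ctrl.sense();print(s['position'],np.degrees(s['q'][0]-s['q'][5]),s['force'],s['torque'])
E
```

```text
t: 12.7
position: [0.6153, -0.0913, 0.0772]
eef_rot: [-0.001, -0.07, 0.998, -0.0]
force: [-12.7, -3.4, 9.6]
gripper_width: 0.0119
gripper_force: 25.1
[ 0.61529549 -0.09130903  0.07715439] 97.9722279025076 [-12.73771888  -3.43498574   9.61856405] [-0.59003886  2.32917823 -0.34881453]
```

```bash
python3 -m crank '30 0 0 0 0;30 0 0 0 0;30 0 0 0 0;30 0 0 3 0;30 0 0 3.5 0;50 0 0 3.5 0;50 -0.3 1.2 1.5 -0.115;50 -0.3 1.2 1 -0.115;50 -0.3 1.2 1 -0.115;50 -0.3 1.2 1 -0.115;50 -0.3 1.2 1 -0.115;50 -0.3 1.2 1 -0.115;50 -0.3 1.2 1 -0.115;50 -0.3 1.2 1 -0.115;50 0 0 0 0;50 0 0 0 0;50 0 0 0 0'
python3 - <<'E'
from h import *
s=ctrl.sense();print(s['position'],np.degrees(s['q'][0]-s['q'][5]),s['force'],s['torque'])
for n in ['wrist','scene','side']:
  im,d,K,E=cap(n,n+'1.png'); W=cloud(d,K,E)
  for x,y in [(.6162,-.0915),(.5925,.0035)]:
    z0=.118 if y>0 else .086
    m=(np.hypot(W[...,0]-x,W[...,1]-y)<(.04 if y>0 else .032))&(W[...,2]>z0)&(W[...,2]<.138)
    T=W[m]
    if len(T)>10: w,v=np.linalg.eigh(np.cov(T[:,:2].T));print(n,len(T),T.mean(0),'axis',np.degrees(np.arctan2(v[1,1],v[0,1])).round(1), cv2.minAreaRect(T[:,:2].astype(np.float32)*1000))
E
```

```text
t: 14.12
position: [0.5921, 0.0049, 0.2602]
eef_rot: [-0.0, 0.378, 0.926, -0.0]
force: [-0.1, 1.0, -0.0]
gripper_width: 0.047
gripper_force: 0.0
[0.59210579 0.00493499 0.26022829] 45.55369370358378 [-0.09803701  1.01546915 -0.02684448] [-0.00955953  0.06499612  0.0279415 ]
wrist 149 [ 0.62764569 -0.08703032  0.09840912] axis 175.2 ((627.7620849609375, -88.99232482910156), (17.413131713867188, 11.043131828308105), 6.73006534576416)
wrist 753 [0.59184731 0.00479473 0.1286477 ] axis 134.9 ((593.11279296875, 4.087577819824219), (13.207365989685059, 79.12139129638672), 45.169498443603516)
scene 109 [ 0.61720544 -0.09261516  0.098606  ] axis -171.4 ((615.1105346679688, -92.20110321044922), (42.69704055786133, 11.779988288879395), 10.213587760925293)
scene 161 [0.59412594 0.00144794 0.12856576] axis 135.7 ((592.7166748046875, 1.8932361602783203), (14.479165077209473, 77.14068603515625), 46.16508102416992)
side 90 [ 0.61223667 -0.09533371  0.09764148] axis -172.1 ((612.7578735351562, -94.00292205810547), (41.466941833496094, 12.847379684448242), 7.706601619720459)
side 144 [ 5.89968217e-01 -1.96279839e-04  1.27002951e-01] axis 135.5 ((590.902587890625, 1.4610977172851562), (16.554458618164062, 79.11112976074219), 45.51292419433594)
```

View pics/wrist1.png

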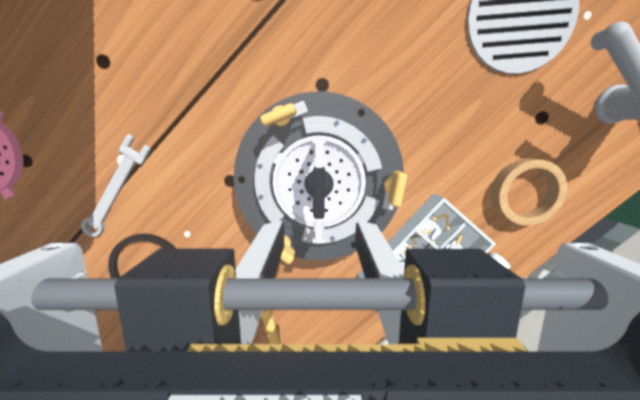

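Wings now lie tangentially at (285,113), (396,188), (287,248), and the ball is mid-dish at (318,182). Now take the bail.

```bash
python3 -m crank '50 0 -0.1 -3 0;50 0 0 -3 0;50 0 0 -3 0;50 0 0 -2.5 0;50 0 0 -2 0;50 0 0 -1.2 0;50 0 0 -0.8 0;50 0 0 0 0;50 0 0 0 0'
python3 - <<'E'
from h import *
s=ctrl.sense();print(s['position'],np.degrees(s['q'][0]-s['q'][5]),s['force'],s['torque'])
E
```

```text
t: 15.02
position: [0.5925, 0.0042, 0.1066]
eef_rot: [0.0, 0.38, 0.925, 0.0]
force: [0.4, 0.4, 0.4]
gripper_width: 0.0473
gripper_force: 0.0
[0.59250657 0.00424821 0.10660756] 45.331962185343464 [0.36202539 0.4177994  0.42780327] [-0.10822334  0.01852566 -0.03112546]
```

```bash
python3 -m crank '35 0 -0.05 -0.4 0;25 0 0 0 0;22 0 0 0 0;19 0 0 0 0;17 0 0 0 0;15 0 0 0 0;13 0 0 0 0;10 0 0 0 0;5 0 0 0 0;0 0 0 0 0;0 0 0 0 0;0 0 0 0 0' 35
```

```text
t: 16.02
position: [0.5921, 0.0038, 0.1021]
eef_rot: [0.0, 0.38, 0.925, -0.0]
force: [-3.2, -2.7, 4.4]
gripper_width: 0.0137
gripper_force: 35.0
```

```bash
python3 -m crank '0 0 0 0.1 0;0 0 0 0.05 0;0 0 0 0 0;0 0 0 0 0.03;0 0 0 0 0.05;0 0 0 0 0.05;0 0 0 0 0.05;0 0 0 0 0.05;0 0 0 0 0.05;0 0 0 0 0.05;0 0 0 0 0'
python3 - <<'E'
from h import *
s=ctrl.sense();print(s['position'],np.degrees(s['q'][0]-s['q'][5]),s['force'],s['torque'],s['gripper_width'])
E
```

```text
t: 16.93
position: [0.592, 0.004, 0.1031]
eef_rot: [-0.0, 0.222, 0.975, 0.0]
force: [-1.0, 0.2, -2.8]
gripper_width: 0.0136
gripper_force: 35.0
[0.59201085 0.00403848 0.10310884] 64.37111232974175 [-1.02027792  0.24905138 -2.84082934] [ 0.00383247 -0.00369206 -0.00368842] 0.013624241130519564
```

```bash
python3 -m crank '0 0 0 0 0.04;0 0 0 0 0.07;0 0 0 0 0.07;0 0 0 0 0.07;0 0 0 0 0.07;0 0 0 0 0.07;0 0 0 0 0.07;0 0 0 0 0.07;0 0 0 0 0.07;0 0 0 0 0.07;0 0 0 0 0.07;0 0 0 0 0.07;0 0 0 0 0.07;0 0 0 0 0.07;0 0 0 0 0.07;0 0 0 0 0.07;0 0 0 0 0.07;0 0 0 0 0.06;0 0 0 0 0;0 0 0 0 0'
python3 - <<'E'
from h import *
s=ctrl.sense();print(s['position'],np.degrees(s['q'][0]-s['q'][5]),s['force'],s['torque'],s['gripper_width'])
for n in ['scene','side']:
  im,d,K,E=cap(n,n+'2.png'); W=cloud(d,K,E)
  a=cv2.resize(im[160:340,220:440] if n=='scene' else im[140:300,260:460],(400,327)); c=a if n=='scene' else np.hstack([c,a])
cv2.imwrite('pics/c2.png',c[:,:,::-1])
E
```

```text
t: 18.6
position: [0.5921, 0.004, 0.1033]
eef_rot: [-0.0, -0.374, 0.927, 0.0]
force: [-0.2, 0.6, -3.2]
gripper_width: 0.0135
gripper_force: 35.0
[0.59205269 0.0039674  0.10325918] 133.9568692045583 [-0.2462371   0.57114208 -3.23144735] [ 0.08624707  0.06905114 -0.02936176] 0.013529417341563692
```

View pics/c2.png

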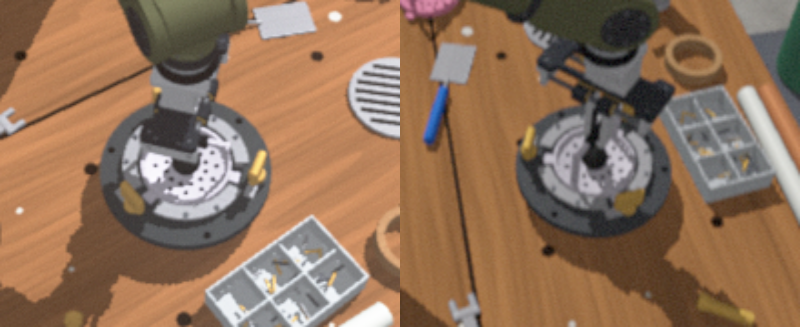

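The carrier is turned, lugs at the slots (e.g. at (235,180) in the left crop), ball mid-dish at (186,162). Lift gently.

```bash
python3 -m crank '0 0 0 0.1 0;0 0 0 0.2 0;0 0 0 0.3 0;0 0 0 0.3 0;0 0 0 0.3 0;0 0 0 0.3 0;0 0 0 0.3 0;0 0 0 0.2 0;0 0 0 0 0'
```

```text
t: 19.45
position: [0.5923, 0.0039, 0.124]
eef_rot: [0.0, -0.376, 0.927, -0.0]
force: [-0.1, 0.7, -3.3]
gripper_width: 0.0135
gripper_force: 35.0
```

Free with no extra force; keep lifting.

```bash
python3 -m crank '0 0 0 0.2 0;0 0 0 0.4 0;0 0 0 0.5 0;0 0 0 0.6 0;0 0 0 0.6 0;0 0 0 0.6 0;0 0 0 0.6 0;0 0 0 0.6 0;0 0 0 0.6 0;0 0 0 0.6 0;0 0 0 0.6 0;0 0 0 0.5 0;0 0 0 0.4 0;0 0 0 0.3 0;0 0 0 0.2 0;0 0 0 0.1 0;0 0 0 0 0;0 0 0 0 0;0 0 0 0 0;0 0 0 0 0'
python3 -m crank '0 0 0 0 0;0 0 0 0 0;0 0 0 0 0;0 0 0 0 0;0 0 0 0 0;0 0 0 0 0;0 0 0 0 0;0 0 0 0 0;0 0 0 0 0;0 0 0 0 0;0 0 0 0 0;0 0 0 0 0'
python3 - <<'E'
from h import *
for n in ['scene','side']:
  im,d,K,E=cap(n,n+'3.png'); W=cloud(d,K,E)
  a=cv2.resize(im[120:300,220:440] if n=='scene' else im[120:280,260:460],(400,327)); c=a if n=='scene' else np.hstack([c,a])
  for r in boxes_of('ball_center',n)[:2]: print(n,r)
  m=(np.hypot(W[...,0]-.592,W[...,1]-.004)<.065)&(W[...,2]>.13)&(W[...,2]<.165)&(im.min(-1)>120)
  T=W[m]; A=np.c_[T[:,:2]-[.592,.004],np.ones(len(T))]; print(len(T),np.linalg.lstsq(A,T[:,2],rcond=None)[0])
  for x,y in [(.4985,.0303),(.662,.0717),(.6162,-.0915)]:
    m=(np.hypot(W[...,0]-x,W[...,1]-y)<.032)&(W[...,2]>.086)&(W[...,2]<.115); T=W[m]
    if len(T)>10: w,v=np.linalg.eigh(np.cov(T[:,:2].T));print(len(T),np.degrees(np.arctan2(v[1,1],v[0,1])).round(1))
cv2.imwrite('pics/c3.png',c[:,:,::-1])
E
```

```text
t: 21.12
position: [0.592, 0.0039, 0.1972]
eef_rot: [-0.0, -0.376, 0.927, 0.0]
force: [0.3, -0.3, -2.6]
gripper_width: 0.0134
gripper_force: 35.0
t: 22.12
position: [0.5921, 0.0039, 0.1975]
eef_rot: [0.0, -0.376, 0.927, -0.0]
force: [-0.4, 0.1, -3.6]
gripper_width: 0.0135
gripper_force: 35.0
scene {'point': [323.8, 225.5], 'score': 0.49}
1230 [ 0.03197848 -0.0194575   0.14677814]
94 126.7
109 -171.8
side {'point': [361.2, 196.9], 'score': 0.54}
606 [-0.01848245  0.00682282  0.14809528]
60 64.6
91 -171.9
```

View pics/c3.png

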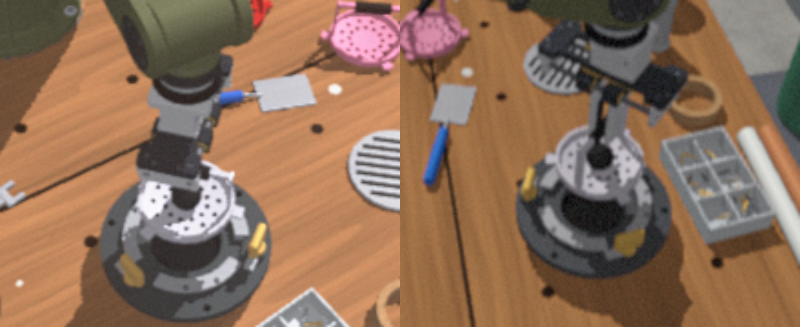

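The carrier hangs level, about 95 mm above its seat, with the ball in the middle of the dish (crop (186,195) and (600,155)) and the bolts still open. I hand it in.

```bash
python3 -c "
from bench import ctrl
print(ctrl.hand_in())"
```

```text
the job is handed in; nothing more can be done
None
```

I handed the job in at about 22 s: all three wing bolts are at their stops, and the carrier was given a quarter turn and lifted out. It is held level by the bail about 95 mm above its seat, with the ball in the middle of the dish; the hand-in returned no verdict.

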